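Load a punch in the spring slide and hold it under the inspection camera

TASK

Lift the round steel punch out of the white bowl and stand it upright in the round nest of the inspection jig's slide, and let go of it. Then take the slide's black handle, pull the slide out against its spring until its pointer is level with the white line on the index clip, and keep holding it there: the program finishes while still holding the handle. Leave the clip where it is set, and leave the bowl and the other things on the bench where they are.

Things in the scene. Friction and masses are not known exactly. Their poses are not given: they have to be found in the camera images.
- punch_mid (a point): centre (half-way up) of the steel punch: a plain upright cylinder, 24 mm diameter, 56 mm tall, about 0.2 kg, standing in the bowl at the start; its z axis is the cylinder's axis
- punch: the same punch; origin at the centre of its foot, 28 mm below punch_mid
- bowl: loose round white bowl, flat inside, 180 mm across the rim, 168 mm across the foot, 36 mm high, wall 4 mm, floor 5 mm thick, 0.5 kg. Origin: centre of its underside. It and the jig may stand on either side (left or right) of the bench
- slide: the jig's spring-return slide, a 60 mm wide tongue (top 25 mm above the bench) moving level. Origin: on its underside, below the nest's centre, 13 mm above the bench. Its own -x is the pull direction, roughly towards the robot; z up. Comes out 75 mm at most; the spring pulls it back with about 4 N at home, 8 N when 50 mm out, so it runs home when let go. Carries nest block, pointer and handle
- jig: the jig, fixed to the bench, base 130 mm wide. Origin: on the bench, below the nest's centre with the slide home; axes as the slide's. From 65 mm behind the nest (+x) stands its spring housing, 60 mm high, and from about 85 mm behind it, 125 to 200 mm up, a small inspection camera on a post, off to the -y side
- nest_floor (a point): centre of the floor of the nest, a round pocket in the nest block (56 x 56 mm, top 45 mm above the bench), 31 mm diameter, 6 mm deep, 39 mm above the bench; axes as the slide's
- handle_mid (a point): middle of the slide's black handle, an upright plate 12 mm thick along the slide's x, 30 mm wide along its y, reaching from 25 to 81 mm above the bench (this point is 58 mm above it); 105 mm from the nest's centre towards -x, with about 70 mm free between handle and nest block. Axes as the slide's. Moves with the slide
- pointer (a point): end of the slide's pointer, a dark tab 5 mm wide sticking out of the nest block's +y side (46 mm from the nest's centre), 42 mm above the bench; moves with the slide; at home it lies 35 to 60 mm behind the clip line
- clip_line (a point): the white line, 5 mm wide, across the top of the small black index clip (12 x 12 mm, top 43 mm above the bench) on the jig's +y edge; the mark for the pointer. Its axes are the slide's: the pointer is level with it when their difference along x is nought. The clip is stiff but can be pushed along: leave it
- slim_punch: a slimmer, shorter steel punch, 16 mm diameter, 45 mm tall, standing on the bench between bowl and jig; not to be used. Origin: centre of its foot
- bench_block: a flat square steel bench block 45 x 45 x 18 mm between bowl and jig. Origin: centre of its underside
- sort_tray: clear compartment tray 130 x 180 x 25 mm at the left side. Origin: centre of its underside
- hammer: a 220 mm hammer lying at the right side, handle along its own -x. Origin: near its middle, underside
- jar: glass jar 60 mm diameter, 75 mm tall, at the left side. Origin: centre of its foot
- pliers: pliers about 150 mm long, 13 mm thick, lying at the right side. Origin: near the joint, underside
Not all that is in view belongs to the job. Leave any blue or turquoise look-alike of the bowl alone.

How it is judged:
By the outcome, as a careful person would: the job done as asked, in the order asked, and still so for the second after the job is handed in, while the arm keeps its last pose, push and grip.
It also fails if it takes over 51 s, if anything falls off the work surface, if the arm or the gripper's body presses on something with over 40 N, if the wrist force passes 120 N, or if a joint passes its speed limit or range.

ROBOT

A 6-joint arm with a two-finger parallel gripper is mounted at the origin on the work surface. World frame = base frame: x ahead of the robot, y to its left, z up, the work surface at z = 0. Lengths are in m, angles in degrees, forces in N, time in s.
With the tool pointing down it reaches from about 0.25 to 0.775 m from the base axis. Payload 4 kg.
Tool frame: the origin (TCP) lies between the finger pads; the fingertips stand 22 mm ahead of it and the grasp point (between the pads) lies 3 mm ahead of it; z points along the fingers, y is the line along which they close (so a half turn about z gives the same grasp; the last joint's range is limited). The gripper opens to 85 mm and grips with 20 to 120 N. Pads are 22 mm wide; open, the fingers measure 114 mm over their backs; the gripper's body (76 mm by 85 mm) begins 54 mm behind the grasp point. The pads swing forward as they close: fully open they stand 13 mm farther back than shut.
Start: joints at [63.822, 4.996, 78.535, -0, 96.463, -5.907], TCP at [0.191, 0.516, 0.253] pointing down, gripper open.
Joint ranges: [-177.83, 177.83], [-43.37, 116.18], [15.69, 146.23], [-61.86, 241.86], [9.47, 152.12], [-147.06, 147.06]. Speed limits (degrees/s): [159.86, 159.86, 180, 180, 180, 180].

INTERFACE

Orientations are given as [roll, pitch, yaw] about the fixed x, y, z axes, in that order (R = Rz(yaw) Ry(pitch) Rx(roll)).
In Python, from station import status, viewer, bot gives the robot as it stands.
- The arm moves only by the shell command python3 -m jog 'ROWS'. ROWS is JSON, a list of rows, each a list of 3 entries, a list of its own where there are three numbers: the finger opening in cm, from 0 to 8.54, then the shift along the tool's x, y, z in cm, then the turn, a rotation vector about the tool's x, y, z in rad. In form: [[grip, [tx, ty, tz], [ax, ay, az]], ...]. A call has 1 to 8 rows; each row shifts and turns the commanded pose from where the row before left it, along the tool's axes as they then stand; what a row does not reach is not made up. A row lasts 1/10 s, in which the tool goes at most 50 mm and 8.59 degrees, less where a joint would pass 70% of its speed; a pose out of reach is approached as far as the arm can. A call is refused whole if a number of a shift passes 5 or a number of a turn 0.15, either way. A call with a gripper value outside its range is refused whole. The fingers move at their own pace and stop on an object; the grip force is fixed at half the most. Time passes only in rows, so rows that do not move let the fingers close. It gives the time, the measured TCP pose, the force, the opening and the grip force at its end, in the units of the state.
- status.state(): the state, without advancing time (a new reading comes with each control period).
- viewer.snapshot(name): name is "side" or "top"; returns the picture (384x512x3 uint8, red, green, blue); there is no depth.
- viewer.camera_info(name): a dict with "mtx" (3x3 intrinsics, pixels), "xyz" and "attitude" of the camera in the world. Camera axes: x right, y up, looking along -z (the intrinsics and any distortion apply to the point x, -y, -z); pixel columns grow to the right and rows downward; lengths in m; the calibration is good to about 2 mm. A picture is of the moment at which its call begins. camera_info takes no time and is no camera call.
- bot.close_job(): hands the job in; it is judged then, once.
The state is a dict: "time_s": time; "qpos": joint angles; "joint_velocities": joint speeds; "joint_torque": joint torques, N m; "tcp_pos": TCP position; "orientation": TCP orientation; "ft_force": force on the tool from outside, world axes, zero at the start; "ft_torque": the same for the moment, N m; "width": finger opening in m; "gripper_force": force on a finger pad.
Only numpy, scipy, OpenCV 4.12 (cv2) and the standard library are available. Lean on these libraries where they do the work, as an engineer would, in place of code of your own. Each camera call takes 0.05 s, during which the arm holds its last target. There are 200 camera calls.

## Working session

There is one attempt and no reset: what is moved stays moved. The work goes in short steps, Python scripts to look and compute and a shell command to move; the robot and the scene stay as the last step left them, time stands still between calls to the robot, and variables do not carry over. Pictures are saved under pics/ and viewed, at most 10 in all, crops included, and the job is handed in when it is done.

```bash
mkdir -p pics; ls
cat > h.py <<'E'
import numpy as np, cv2
from station import status, viewer, bot
from scipy.spatial.transform import Rotation as R
def snap(n,f):
    im=viewer.snapshot(n); cv2.imwrite('pics/'+f,im[:,:,::-1]); return im
def cam(n):
    c=viewer.camera_info(n); return c
E
python3 - <<'E'
from h import *
for n in("side","top"):
    print(viewer.camera_info(n)); snap(n,n+'0.png')
print(status.state())
a=cv2.imread('pics/side0.png');b=cv2.imread('pics/top0.png')
E
```

```text
pics
{'mtx': array([[487.13598722,   0.        , 260.06275336],
       [  0.        , 487.13598722, 195.71964667],
       [  0.        ,   0.        ,   1.        ]]), 'xyz': array([ 0.22633744, -0.89452563,  1.10112326]), 'attitude': array([ 41.07363489,   0.58251352, -14.59941603])}
{'mtx': array([[474.14776938,   0.        , 261.03371953],
       [  0.        , 474.14776938, 190.82713097],
       [  0.        ,   0.        ,   1.        ]]), 'xyz': array([0.20868769, 0.00171043, 1.46501998]), 'attitude': array([  9.7042907 ,  -0.88354194, -91.12872994])}
{'time_s': 0.1, 'qpos': array([ 6.38210525e+01,  5.03761528e+00,  7.86156129e+01,  8.06457957e-04,
        9.64634852e+01, -5.90899601e+00]), 'joint_velocities': array([-0.15322011, -0.17865598, -0.20218975,  0.1069879 , -0.02128779,
       -0.04956109]), 'joint_torque': array([ 2.55609804e-03, -3.53011751e+01, -3.14220858e+01, -1.24992157e-04,
        7.84815405e-03,  5.44202017e-07]), 'tcp_pos': array([0.19038369, 0.51557291, 0.25223417]), 'orientation': array([-1.79883989e+02, -1.28127377e-02,  1.59730126e+02]), 'ft_force': array([ 0.28401487, -0.44531086,  1.06564552]), 'ft_torque': array([-0.04922716,  0.01184283,  0.03869892]), 'gripper_force': 0.0, 'width': 0.08537104565526464}
```

View pics/side0.png

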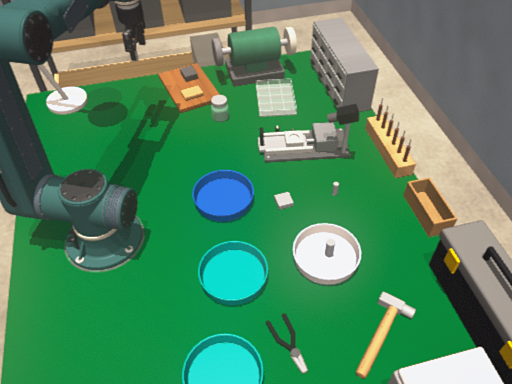

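View pics/top0.png

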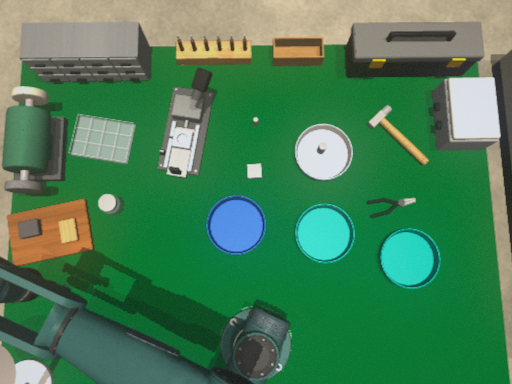

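The top view has the white bowl at (323,151) with the punch in it at (322,147), and the jig at about (185,135). In the side view the bowl is at (327,253), the punch at (330,246) and the jig at (305,140).

Things that could be taken for the punch: the steel cylinder in the white bowl (top 322,147), the slim punch on the bench (top 256,120) and the pins in the wooden rack (top 180–245,45). For the bowl: the blue one (237,225) and the turquoise ones (324,233) and (409,258). I choose the cylinder in the white bowl and check it in a close crop.

```bash
cat >> h.py <<'E'
def ray(n,uv):
    c=viewer.camera_info(n); d=np.linalg.inv(c['mtx'])@np.array([uv[0],uv[1],1.]); d=R.from_euler('xyz',c['attitude'],degrees=True).apply(d*[1,-1,-1])
    return c['xyz'],d
def plane(n,uv,z):
    o,d=ray(n,uv); return o+d*(z-o[2])/d[2]
def tri(uvs,uvt):
    a,b=ray('side',uvs),ray('top',uvt); A=np.zeros((3,3));B=np.zeros(3)
    for o,d in(a,b):
        d=d/np.linalg.norm(d);P=np.eye(3)-np.outer(d,d);A+=P;B+=P@o
    return np.linalg.solve(A,B)
def proj(n,p):
    c=viewer.camera_info(n); q=R.from_euler('xyz',c['attitude'],degrees=True).inv().apply(np.array(p)-c['xyz'])*[1,-1,-1]; q=c['mtx']@q; return q[:2]/q[2]
E
python3 - <<'E'
from h import *
s=cv2.imread('pics/side0.png');t=cv2.imread('pics/top0.png')
def z(im,x0,y0,w,h,W,H): return cv2.resize(im[y0:y0+h,x0:x0+w],(W,H),interpolation=cv2.INTER_CUBIC)
a=z(s,250,100,110,65,440,260);b=z(s,285,215,90,65,360,260)
c=z(t,150,60,80,125,320,500)[:300];
top=np.hstack([a,b]); bot_=np.hstack([z(t,155,65,70,120,175*1,300),z(t,155,80,70,100,210,300),z(t,285,115,75,75,300,300)])
t2=np.hstack([z(t,155,90,65,50,390,300),z(t,285,115,80,60,400,300)])
cv2.imwrite('pics/crop1.png',np.vstack([cv2.copyMakeBorder(top,0,0,0,0,cv2.BORDER_CONSTANT),np.pad(t2,((0,0),(0,10),(0,0)))]))
E
```

```text
(no output)
```

View pics/crop1.png

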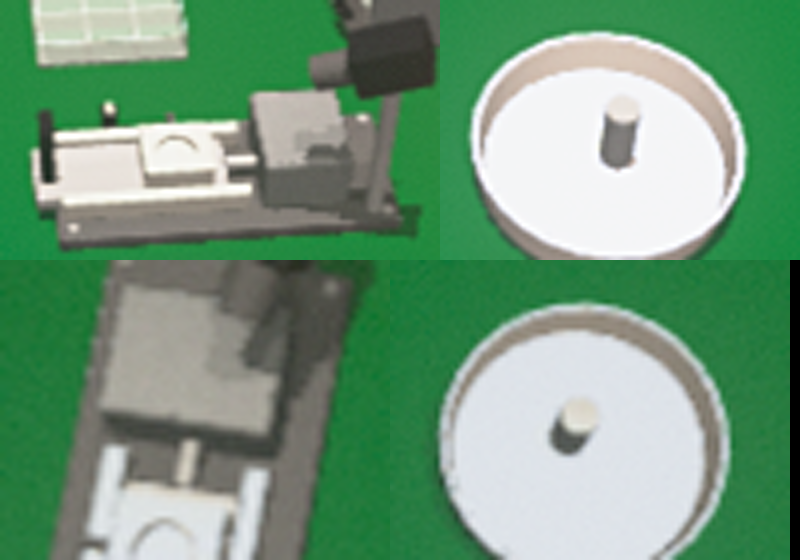

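The crop confirms it: a steel cylinder standing in the white bowl, its top face at side (330.8,241.8) and top (323.2,146). In the side view the jig shows the handle top at (261,128), the clip at (277,126), the pointer at (293,129) and the nest at (295,135).

Run:
```python
from h import *
s=cv2.imread('pics/side0.png');t=cv2.imread('pics/top0.png')
def z(im,x0,y0,w,h,k): return cv2.resize(im[y0:y0+h,x0:x0+w],(w*k,h*k),interpolation=cv2.INTER_CUBIC)
a=z(s,252,115,60,60,6);b=z(t,155,120,50,70,8)
cv2.imwrite('pics/crop2.png',np.hstack([np.pad(a,((0,200),(0,0),(0,0))),b]))
print(plane('side',(330.8,241.8),.061),plane('top',(323.2,146),.061),tri((330.8,241.8),(323.2,146)))
print(tri((295.5,135.5),(183,136)))
```

```text
[ 0.58276396 -0.21723266  0.061     ] [ 0.58424483 -0.2176494   0.061     ] [ 0.58336664 -0.21747927  0.0614758 ]
[0.62302125 0.21209958 0.05113484]
```

View pics/crop2.png

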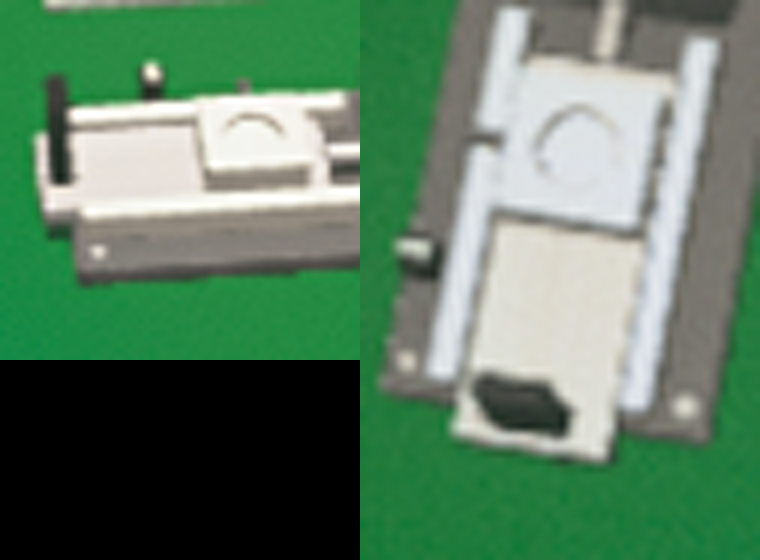

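In the top view, in picture pixels, the nest circle is at (182.3,138.1), the pointer end at (169,137), the clip line at (161.8,150.6), the handle at (175,171) and the tongue's front corners at (167,174) and (186,177).

Run:
```python
from h import *
T=lambda x,y,z:plane('top',(155+(x-360)/8-.44,120+y/8-.44),z)
S=lambda x,y,z:plane('side',(252+x/6-.4,115+y/6-.4),z)
n=T(578,145,.045);print('nest',n,S(250,138,.045))
for a,b in((T(500,10,.03),T(430,375,.03)),(T(690,40,.03),T(625,405,.03)),(T(740,180,.01),T(705,435,.01)),(T(508,220,.025),T(455,432,.025)),(T(608,458,.025)*[0,1,1]+0,T(455,432,.025))):
    d=a-b;print('dir',np.degrees(np.arctan2(d[1],d[0])))
c1,c2=T(455,432,.025),T(608,458,.025);d=c1-c2;print('front yaw',np.degrees(np.arctan2(d[1],d[0]))-90)
d=S(70,120,.03)-S(345,98,.03);print('rail side',np.degrees(np.arctan2(-d[1],-d[0])))
print('clip',T(414,245,.043),S(152,71,.043));print('ptr',T(470,138,.042),S(243,85,.042))
print('handle', T(528,395,.081),S(56,78,.081), 'front mid',(c1+c2)/2)
```

```text
nest [0.62180691 0.21653496 0.045     ] [0.61307796 0.21044057 0.045     ]
dir -9.775737481407797
dir -9.532562787929145
dir -7.501344622392314
dir -13.014755808951778
dir -173.44249361500914
front yaw -10.764427916414817
rail side -8.451657380011019
clip [0.58354293 0.27943557 0.043     ] [0.57809624 0.27859047 0.043     ]
ptr [0.62611809 0.25869762 0.042     ] [0.62313309 0.25550366 0.042     ]
handle [0.51537447 0.22883714 0.081     ] [0.51512494 0.24441417 0.081     ] front mid [0.50800652 0.23647757 0.025     ]
```

```bash
python3 -m jog '[[6,[0,0,0],[0,0,0.14]],[6,[0,0,0],[0,0,0.14]],[6,[0,0,0],[0,0,0.14]],[6,[0,0,0],[0,0,0.14]],[6,[0,0,0],[0,0,0.14]]]' >/dev/null
python3 -m jog '[[6,[0,0,0],[0,0,0.14]],[6,[0,0,0],[0,0,0.14]],[6,[0,0,0],[0,0,0.14]],[6,[0,0,0],[0,0,0.14]],[6,[0,0,0],[0,0,0.14]]]'
python3 -m jog '[[6,[-3.6,2.9,0],[0,0,0]],[6,[-3.6,2.9,0],[0,0,0]],[6,[-3.6,2.9,0],[0,0,0]],[6,[-3.6,2.9,0],[0,0,0]],[6,[-3.6,2.9,0],[0,0,0]],[6,[-3.6,2.9,0],[0,0,0]]]'
python3 -m jog '[[6,[-3.6,2.9,0],[0,0,0]],[6,[-3.6,2.9,0],[0,0,0]],[6,[-3.6,2.9,0],[0,0,0]],[6,[-3.6,2.9,0],[0,0,0]],[6,[-3.6,2.9,0],[0,0,0]],[6,[-3.6,2.9,0],[0,0,0]]]'
python3 -m jog '[[6,[-3.6,2.9,0],[0,0,0]],[6,[-3.6,2.9,0],[0,0,0]],[6,[-3.6,2.9,0],[0,0,0]],[6,[-3.6,2.9,0],[0,0,0]],[6,[-3.6,2.9,0],[0,0,0]],[6,[0,0,0],[0,0,0]]]'
cat >> h.py <<'E'
def to(x,y,z):
    s=status.state(); r=R.from_euler('xyz',s['orientation'],degrees=True)
    print('tool cm to go',(r.inv().apply(np.array([x,y,z])-s['tcp_pos'])*100).round(2),'at',s['tcp_pos'].round(4),s['orientation'].round(2),'w',round(s['width'],4),'t',s['time_s'],s['ft_force'].round(1))
E
python3 -c "
from h import *
to(.5835,-.2175,.048)"
```

```text
time_s: 1.1
tcp_pos: [0.1904, 0.5157, 0.2526]
orientation: [-180.0, 0.1, 79.2]
ft_force: [-0.3, -0.2, -0.2]
width: 0.06
gripper_force: 0.0
time_s: 1.7
tcp_pos: [0.3226, 0.2701, 0.2529]
orientation: [-180.0, 0.0, 79.6]
ft_force: [1.3, 0.2, 0.7]
width: 0.0597
gripper_force: 0.0
time_s: 2.3
tcp_pos: [0.4544, 0.026, 0.253]
orientation: [-180.0, -0.0, 79.5]
ft_force: [-0.0, 0.3, 0.2]
width: 0.0602
gripper_force: 0.0
time_s: 2.9
tcp_pos: [0.5649, -0.1804, 0.2502]
orientation: [-179.8, 0.1, 79.2]
ft_force: [-0.4, -0.0, -0.3]
width: 0.06
gripper_force: 0.0
tool cm to go [-3.27  2.59 20.22] at [ 0.5649 -0.1804  0.2502] [-1.7981e+02  6.0000e-02  7.9200e+01] w 0.06 t 2.9 [-0.4 -0.  -0.3]
```

```bash
python3 -m jog '[[6,[-1.6,1.3,3.5],[0,0,0]],[6,[-1.65,1.3,3.5],[0,0,0]],[6,[0,0,3.5],[0,0,0]],[6,[0,0,3.5],[0,0,0]],[6,[0,0,0],[0,0,0]]]'
python3 - <<'E'
from h import *
to(.5835,-.2175,.048)
s=snap('side','side1.png');t=snap('top','top1.png')
def z(im,x0,y0,w,h,k): return cv2.resize(im[y0:y0+h,x0:x0+w,::-1],(w*k,h*k),interpolation=cv2.INTER_CUBIC)
cv2.imwrite('pics/crop3.png',np.hstack([z(s,290,190,75,80,5),z(t,285,105,75,80,5)]))
E
```

```text
time_s: 3.4
tcp_pos: [0.5794, -0.2098, 0.106]
orientation: [-179.2, -0.2, 79.5]
ft_force: [-0.2, 0.2, -0.1]
width: 0.0602
gripper_force: 0.0
tool cm to go [-0.71  0.62  5.79] at [ 0.5794 -0.2098  0.106 ] [-179.19   -0.23   79.53] w 0.0602 t 3.4 [-0.2  0.2 -0.1]
```

View pics/crop3.png

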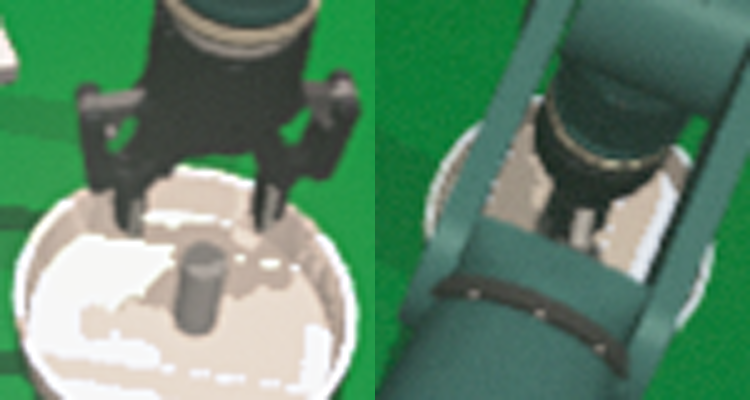

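The open fingers straddle the punch (side crop: punch at (203,285), finger tips at (130,225) and (268,220)), and the estimate agrees. I trim sideways, then go down and grip.

```bash
python3 -m jog '[[6,[-0.3,0.3,0],[0,0,0]],[6,[0,0,0],[0,0,0]],[6,[0,0,0],[0,0,0]]]' >/dev/null
python3 -c "
from h import *
to(.5835,-.2175,.048)"
```

```text
tool cm to go [-0.19 -0.36  6.77] at [ 0.5871 -0.2162  0.1157] [1.7977e+02 5.0000e-02 7.9510e+01] w 0.0596 t 3.8 [-0.8  0.  -0.6]
```

```bash
python3 -m jog '[[6,[-0.2,-0.35,1.5],[0,0,0]],[6,[0,0,2],[0,0,0]],[6,[0,0,2],[0,0,0]],[6,[0,0,1.2],[0,0,0]],[6,[0,0,0],[0,0,0]],[6,[0,0,0],[0,0,0]],[6,[0,0,0],[0,0,0]]]' >/dev/null
python3 -c "
from h import *
to(.5835,-.2175,.048)"
python3 -m jog '[[0,[0,0,0],[0,0,0]],[0,[0,0,0],[0,0,0]],[0,[0,0,0],[0,0,0]],[0,[0,0,0],[0,0,0]],[0,[0,0,0],[0,0,0]],[0,[0,0,0],[0,0,0]],[0,[0,0,0],[0,0,0]],[0,[0,0,0],[0,0,0]]]'
```

```text
tool cm to go [ 0.    0.05 -0.04] at [ 0.583  -0.2174  0.0476] [1.7987e+02 3.0000e-02 7.9520e+01] w 0.0601 t 4.5 [ 0.3 -0.1  0.1]
time_s: 5.3
tcp_pos: [0.583, -0.2173, 0.0475]
orientation: [179.9, 0.0, 79.5]
ft_force: [1.3, -0.0, 5.2]
width: 0.0228
gripper_force: 58.8
```

```bash
python3 -m jog '[[0,[0,0,-1],[0,0,0]],[0,[0,0,-2],[0,0,0]],[0,[0,0,-3],[0,0,0]],[0,[0,0,-3],[0,0,0]],[0,[0,0,-3],[0,0,0]],[0,[0,0,0],[0,0,0]],[0,[0,0,0],[0,0,0]]]'
python3 -m jog '[[0,[2,-0.5,0],[0,0,0]],[0,[4,-1,0],[0,0,0]],[0,[4.1,-1,0],[0,0,0]],[0,[4.1,-1,0],[0,0,0]],[0,[4.1,-1,0],[0,0,0]],[0,[4.1,-1,0],[0,0,0]],[0,[4.1,-1,0],[0,0,0]]]' >/dev/null
python3 -m jog '[[0,[4.1,-1,0],[0,0,0]],[0,[4.1,-1,0],[0,0,0]],[0,[4.1,-1,0],[0,0,0]],[0,[2.1,-0.5,0],[0,0,0]],[0,[2,-0.5,0],[0,0,0]],[0,[0,0,0],[0,0,0]],[0,[0,0,0],[0,0,0]],[0,[0,0,0],[0,0,0]]]'
python3 - <<'E'
from h import *
to(.619,.2145,.14)
s=snap('side','side2.png');t=snap('top','top2.png')
def z(im,x0,y0,w,h,k): return cv2.resize(im[y0:y0+h,x0:x0+w,::-1],(w*k,h*k),interpolation=cv2.INTER_CUBIC)
cv2.imwrite('pics/crop4.png',np.hstack([z(s,245,75,85,100,5),z(t,150,105,65,100,5)]))
E
```

```text
time_s: 6.0
tcp_pos: [0.5819, -0.217, 0.1657]
orientation: [-180.0, -0.0, 79.5]
ft_force: [0.1, 0.3, -3.8]
width: 0.0227
gripper_force: 59.0
time_s: 7.5
tcp_pos: [0.5562, 0.2232, 0.1648]
orientation: [-179.9, 0.1, 79.5]
ft_force: [-0.1, 0.0, -2.2]
width: 0.0226
gripper_force: 59.0
tool cm to go [0.29 6.34 2.46] at [0.5562 0.2232 0.1648] [-1.7986e+02  1.0000e-01  7.9500e+01] w 0.0226 t 7.5 [-0.1  0.  -2.2]
```

View pics/crop4.png

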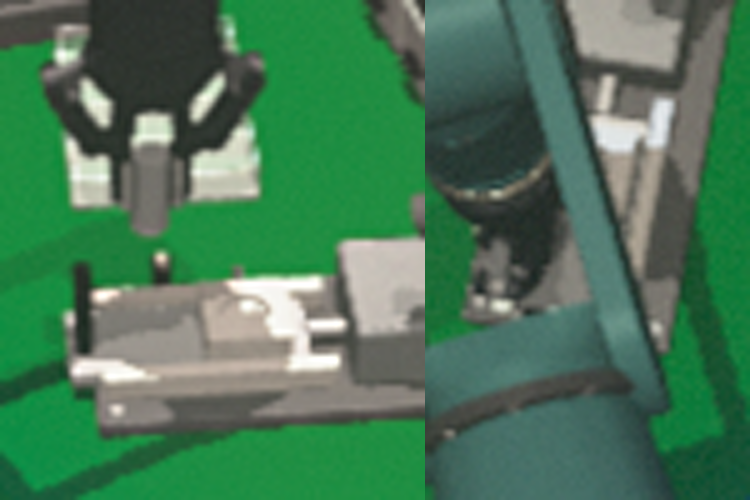

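The punch hangs upright between the fingers (side crop (152,185)), short of the nest. The nest estimates from the two views differ by 9 mm, so I measure the nest block's corners on the first, unshaded pictures.

Run:
```python
from h import *
s=cv2.imread('pics/side0.png');t=cv2.imread('pics/top0.png')
def z(im,x0,y0,w,h,k):
    g=cv2.resize(im[y0:y0+h,x0:x0+w],(w*k,h*k),interpolation=cv2.INTER_CUBIC)
    g=(np.clip((g.astype(float)-90)/165,0,1)**2*255).astype(np.uint8)
    for i in range(0,w,5): cv2.line(g,(i*k,0),(i*k,6),(0,0,255)); cv2.putText(g,str(x0+i),(i*k,18),0,.35,(0,0,255))
    for i in range(0,h,5): cv2.line(g,(0,i*k),(6,i*k),(0,0,255)); cv2.putText(g,str(y0+i),(8,i*k+4),0,.35,(0,0,255))
    return g
cv2.imwrite('pics/crop5.png',np.hstack([z(s,275,118,36,36,11),z(t,163,118,36,36,11)]))
```

```text
(no output)
```

View pics/crop5.png

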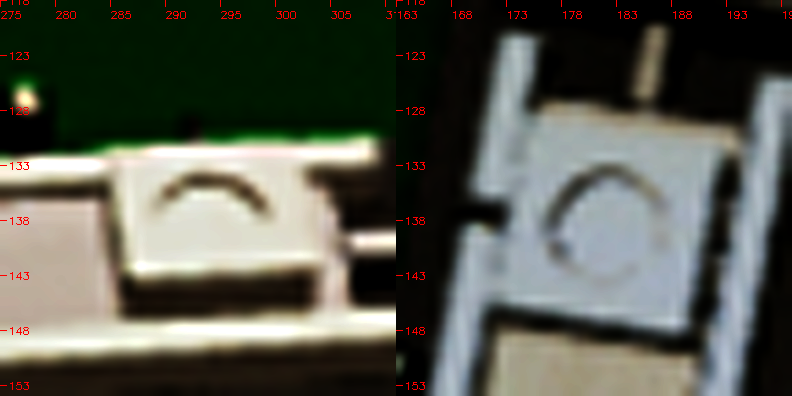

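Run:
```python
from h import *
print(plane('side',(294.0,136.9),.045),plane('top',(181.8,137.8),.045),tri((294.0,136.9),(181.8,137.8)))
# block edges in the side view: length check
for p in((110,157),(300,160),(130,270),(325,265)): print(plane('side',(275+p[0]/11-.45,118+p[1]/11-.45),.045).round(4))
for p in((528,112),(722,135),(490,305),(690,330)): print(plane('top',(163+(p[0]-396)/11-.45,118+p[1]/11-.45),.045).round(4))
print(proj('side',(.6178,.2128,.045)),proj('top',(.6178,.2128,.045)))
# bias check: held punch foot/top in side2 vs tcp
st=status.state(); print(st['tcp_pos'])
s=cv2.imread('pics/side2.png'); g=cv2.cvtColor(s,cv2.COLOR_BGR2HSV)
m=(g[:,:,1]<60).astype(np.uint8); 
for v in range(104,124,2): 
    r=np.where(m[v,262:292])[0]+262; print(v,r.min() if len(r) else None,r.max() if len(r) else None,end='; ')
p=st['tcp_pos']; foot=[p[0],p[1],p[2]-.0426]
print('pred foot',proj('side',foot),'top pred',proj('side',[p[0],p[1],foot[2]+.056]))
```

```text
[0.61633008 0.21300294 0.045     ] [0.62143977 0.21656269 0.045     ] [0.62008972 0.21720497 0.04142183]
[0.594  0.2444 0.045 ]
[0.6476 0.2284 0.045 ]
[0.5857 0.196  0.045 ]
[0.6407 0.1832 0.045 ]
[0.6541 0.2393 0.045 ]
[0.6465 0.1847 0.045 ]
[0.5981 0.2492 0.045 ]
[0.59   0.1933 0.045 ]
[294.45664684 136.85993392] [183.01172417 138.92128867]
[0.55679982 0.22295983 0.16566286]
104 262 291; 106 262 291; 108 262 291; 110 262 291; 112 262 291; 114 262 291; 116 262 278; 118 271 277; 120 272 277; 122 None None; pred foot [275.64769909 119.28772812] top pred [275.90835708 104.80228474]
```

```bash
python3 -m jog '[[0,[0,1.5,0],[0,0,0]],[0,[0.1,2.5,0],[0,0,0]],[0,[0.2,1.9,0],[0,0,0]],[0,[0,0.4,0],[0,0,0]],[0,[0,0,2],[0,0,0]],[0,[0,0,2.5],[0,0,0]],[0,[0,0,2.3],[0,0,0]],[0,[0,0,0],[0,0,0]]]' 
python3 -m jog '[[0,[0,0,0],[0,0,0]],[0,[0,0,0],[0,0,0]],[0,[0,0,0],[0,0,0]]]'
python3 - <<'E'
from h import *
to(.6195,.215,.095)
s=snap('side','side3.png')
cv2.imwrite('pics/crop6.png',cv2.resize(s[90:150,260:330,::-1],(770,660)[:2],interpolation=cv2.INTER_CUBIC)[:600])
p=status.state()['tcp_pos'];print(proj('side',[p[0],p[1],p[2]-.0426]),proj('side',(.6195,.215,.045)))
E
```

```text
time_s: 8.4
tcp_pos: [0.6162, 0.2141, 0.0934]
orientation: [-179.5, 0.2, 79.5]
ft_force: [-0.9, -0.8, -3.5]
width: 0.0226
gripper_force: 59.2
time_s: 8.7
tcp_pos: [0.6206, 0.2157, 0.1008]
orientation: [179.8, -0.1, 79.5]
ft_force: [1.5, 0.3, -2.6]
width: 0.0226
gripper_force: 59.2
tool cm to go [-0.09 -0.1   0.58] at [0.6206 0.2157 0.1008] [ 1.7979e+02 -1.0000e-01  7.9510e+01] w 0.0226 t 8.7 [ 1.5  0.3 -2.6]
[295.15831442 133.12634271] [294.75916912 136.32074548]
```

View pics/crop6.png

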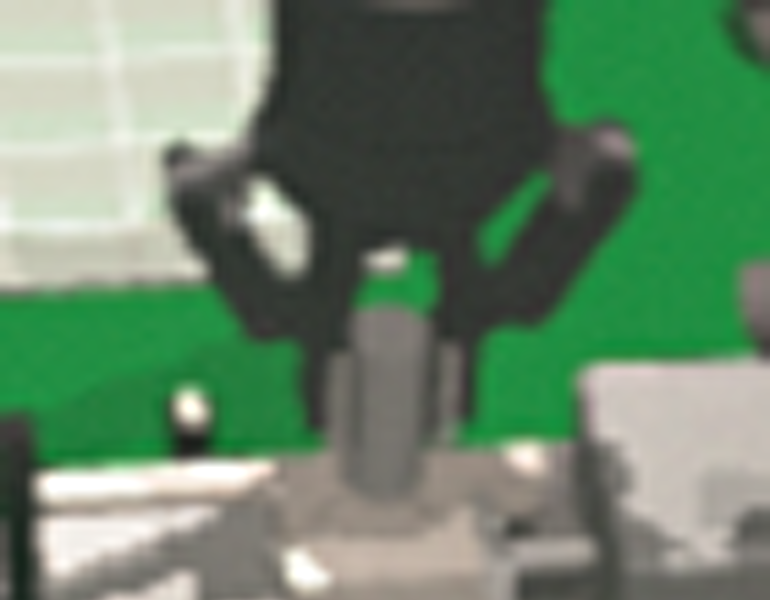

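The punch hovers over the nest block: foot at crop (383,500), with the block's top face around (390,520). It looks well aligned along x. I check y with a pixel profile.

Run:
```python
from h import *
a=cv2.imread('pics/side0.png').astype(int).sum(2)//3;b=cv2.imread('pics/side3.png').astype(int).sum(2)//3
print('rows 126..147')
print('s0 u291-297',[a[v,293:296].mean().round().astype(int) for v in range(126,148)])
print('s3 u293-295',[b[v,293:296].mean().round().astype(int) for v in range(126,148)])
print('s3 u287-288',[b[v,287:289].mean().round().astype(int) for v in range(126,148)])
print('s3 u300-301',[b[v,299:301].mean().round().astype(int) for v in range(126,148)])
print('s3 row128-131',b[128:132,286:304].mean(0).round())
p=status.state()['tcp_pos']
f=p-[0,0,.0426]
w=np.array([.0,-1,0])
th=np.linspace(0,2*np.pi,72)
c=np.array([proj('side',f+[.012*np.cos(t),.012*np.sin(t),0]) for t in th]);print('foot bottom pred',c[:,1].max(), 'u',c[:,0].min(),c[:,0].max())
n=np.array([proj('side',np.array([.6195,.215,.045])+[.0155*np.cos(t),.0155*np.sin(t),0]) for t in th]);print('nest pred v',n[:,1].min(),n[:,1].max(),'u',n[:,0].min(),n[:,0].max())
```

```text
rows 126..147
s0 u291-297 [np.int64(83), np.int64(83), np.int64(86), np.int64(89), np.int64(141), np.int64(247), np.int64(248), np.int64(233), np.int64(169), np.int64(235), np.int64(244), np.int64(242), np.int64(241), np.int64(242), np.int64(242), np.int64(245), np.int64(228), np.int64(162), np.int64(135), np.int64(134), np.int64(159), np.int64(246)]
s3 u293-295 [np.int64(112), np.int64(112), np.int64(112), np.int64(114), np.int64(112), np.int64(113), np.int64(113), np.int64(112), np.int64(112), np.int64(122), np.int64(137), np.int64(142), np.int64(141), np.int64(173), np.int64(181), np.int64(181), np.int64(167), np.int64(148), np.int64(143), np.int64(143), np.int64(145), np.int64(179)]
s3 u287-288 [np.int64(56), np.int64(60), np.int64(60), np.int64(65), np.int64(77), np.int64(122), np.int64(140), np.int64(142), np.int64(140), np.int64(142), np.int64(138), np.int64(136), np.int64(140), np.int64(171), np.int64(211), np.int64(244), np.int64(254), np.int64(198), np.int64(138), np.int64(136), np.int64(145), np.int64(234)]
s3 u300-301 [np.int64(92), np.int64(90), np.int64(92), np.int64(106), np.int64(109), np.int64(134), np.int64(142), np.int64(140), np.int64(140), np.int64(137), np.int64(132), np.int64(146), np.int64(172), np.int64(179), np.int64(180), np.int64(178), np.int64(157), np.int64(144), np.int64(142), np.int64(142), np.int64(157), np.int64(178)]
s3 row128-131 [ 87.  82.  80. 100. 116. 104.  96. 110. 114. 115. 112. 106.  95. 102.
 118. 109.  94.  98.]
foot bottom pred 135.65244519962698 u 291.39865156552673 298.9172613130061
nest pred v 133.09366158266312 139.5901503353394 u 289.93194418371155 299.5862066508561
```

```bash
python3 -m jog '[[0,[-0.19,-0.08,0.3],[0,0,0]],[0,[0,0,0.4],[0,0,0]],[0,[0,0,0.3],[0,0,0]],[0,[0,0,0],[0,0,0]],[0,[0,0,0],[0,0,0]]]'
python3 -m jog '[[0,[0,0,0.2],[0,0,0]],[0,[0,0,0.2],[0,0,0]],[0,[0,0,0.2],[0,0,0]],[0,[0,0,0],[0,0,0]],[0,[0,0,0],[0,0,0]]]'
python3 -m jog '[[0,[0,0,0.1],[0,0,0]],[0,[0,0,0.1],[0,0,0]],[0,[0,0,0],[0,0,0]],[0,[0,0,0],[0,0,0]]]'
```

```text
time_s: 9.25
tcp_pos: [0.6182, 0.2136, 0.0879]
orientation: [-180.0, 0.0, 79.5]
ft_force: [0.3, 0.3, -2.5]
width: 0.0225
gripper_force: 59.2
time_s: 9.75
tcp_pos: [0.6183, 0.2137, 0.0822]
orientation: [-180.0, -0.0, 79.5]
ft_force: [0.4, -0.4, -2.2]
width: 0.0229
gripper_force: 59.2
time_s: 10.15
tcp_pos: [0.6186, 0.2137, 0.0815]
orientation: [179.9, -0.0, 79.5]
ft_force: [-2.3, -0.9, 4.3]
width: 0.0227
gripper_force: 59.9
```

Nest entry is confirmed: there was no contact until the foot reached 39 mm, which is the nest floor. Now I release and rise.

```bash
python3 -m jog '[[5,[0,0,0],[0,0,0]],[5,[0,0,0],[0,0,0]],[5,[0,0,0],[0,0,0]],[5,[0,0,0],[0,0,0]],[5,[0,0,0],[0,0,0]]]'
python3 -m jog '[[5,[0,0,-1],[0,0,0]],[5,[0,0,-2],[0,0,0]],[5,[0,0,-3],[0,0,0]],[5,[0,0,-2],[0,0,0]],[5,[0,-3,0],[0,0,0]],[5,[0,-4,0],[0,0,0]],[5,[0,-3.5,0],[0,0,0]],[5,[0,0,0],[0,0,0]]]' 
python3 -m jog '[[5,[0,0,0],[0,0,0]],[5,[0,0,0],[0,0,0]]]'
python3 - <<'E'
from h import *
s=snap('side','side4.png');t=snap('top','top4.png')
def z(im,x0,y0,w,h,k): return cv2.resize(im[y0:y0+h,x0:x0+w,::-1],(w*k,h*k),interpolation=cv2.INTER_CUBIC)
cv2.imwrite('pics/crop7.png',np.hstack([z(s,245,85,70,75,6),z(t,155,110,60,75,6)]))
n=np.array([.6186,.2137,0]);h=n+.105*np.array([-np.cos(np.radians(10.4)),np.sin(np.radians(10.4)),0]);print(h)
to(h[0],h[1],.060)
E
```

```text
time_s: 10.65
tcp_pos: [0.6184, 0.2137, 0.0801]
orientation: [-180.0, -0.0, 79.5]
ft_force: [-0.2, 0.1, 0.6]
width: 0.0497
gripper_force: 0.0
time_s: 11.45
tcp_pos: [0.5113, 0.2336, 0.1609]
orientation: [-179.9, -0.0, 79.7]
ft_force: [-0.1, 0.2, -0.5]
width: 0.0497
gripper_force: 0.0
time_s: 11.65
tcp_pos: [0.5163, 0.2327, 0.1612]
orientation: [179.9, -0.0, 79.5]
ft_force: [-0.9, 0.2, 0.5]
width: 0.0499
gripper_force: 0.0
[0.515325   0.23265451 0.        ]
tool cm to go [-0.02 -0.12 10.07] at [0.5164 0.2326 0.1607] [ 1.7994e+02 -3.0000e-02  7.9470e+01] w 0.0501 t 11.75 [ 0.2 -0.1 -0. ]
```

View pics/crop7.png

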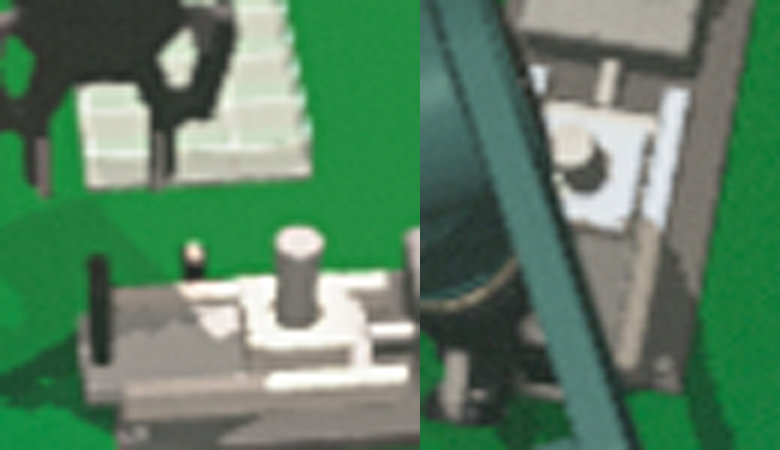

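The punch stands upright in the nest (side crop (297,275)), and the open fingers straddle the handle (handle (98,305), fingers (40,165) and (162,155)). I go down and grip it.

```bash
python3 -m jog '[[5,[0,-0.1,2],[0,0,0]],[5,[0,0,3],[0,0,0]],[5,[0,0,3],[0,0,0]],[5,[0,0,1.9],[0,0,0]],[5,[0,0,0],[0,0,0]],[5,[0,0,0],[0,0,0]],[5,[0,0,0],[0,0,0]]]'
python3 -m jog '[[0,[0,0,0],[0,0,0]],[0,[0,0,0],[0,0,0]],[0,[0,0,0],[0,0,0]],[0,[0,0,0],[0,0,0]],[0,[0,0,0],[0,0,0]],[0,[0,0,0],[0,0,0]],[0,[0,0,0],[0,0,0]],[0,[0,0,0],[0,0,0]]]'
python3 - <<'E'
from h import *
s=snap('side','side5.png')
a=s.astype(int)
np.set_printoptions(linewidth=220)
print('cols 272..302 rows 122..133 R channel'); print(a[122:134,272:302,0])
print('G-R'); print((a[122:134,272:302,1]-a[122:134,272:302,0]))
E
```

```text
time_s: 12.45
tcp_pos: [0.5158, 0.2332, 0.0631]
orientation: [179.8, -0.1, 79.5]
ft_force: [-0.7, 0.3, -0.6]
width: 0.0501
gripper_force: 0.0
time_s: 13.25
tcp_pos: [0.5153, 0.2331, 0.0626]
orientation: [179.8, -0.1, 79.5]
ft_force: [5.4, -1.3, 4.1]
width: 0.0113
gripper_force: 59.8
cols 272..302 rows 122..133 R channel
[[ 51  49  49  57  56  51  53  51  45  40  39  35  38  37  38  35  36  37  31  38  66  91 102  95  73  43  33  35  39  40]
 [ 52  51  53  53  53  53  51  48  40  35  35  37  40  33  38  37  32  34  50 115 199 241 242 244 216 124  49  33  33  37]
 [ 52  52  55  49  49  53  47  37  33  37  35  36  38  34  35  40  32  44 124 213 246 245 243 245 246 212 115  42  32  38]
 [ 51  53  52  47  59  83  80  37  36  31  39  35  38  38  35  38  31  42 125 221 247 241 239 240 246 237 148  51  36  38]
 [ 52  54  50  55 126 172 139  54  29  38  36  38  36  37  39  33  37  35  92 199 246 243 242 243 246 221 112  38  33  40]
 [ 52  51  48  75 184 247 194  70  31  33  39  38  34  36  33  37  34  35  75 136 183 217 230 226 199 143  73  31  35  33]
 [ 53  53  49  53 115 159 129  52  33  3
[... 1479 characters left out ...]
111 111 106 107 106 110 108 109 110  48  -5  -4  -3  -4  -7  -6  12  70 112 110 109]
 [  3   7  28  30   4  -1   8  72 114 110 107 111 111 113 115 115 116 113  51  -5  -5  -4  -4  -6  -4  17  72  97  94  99]
 [  9  48  81  56   9   3  19  79 121 118 112 103  85  75  77  77  69  63  39  -2  -5  -3  -5  -4  -4  13  37  49  48  44]
 [ 39  60  72  38  -1  -6   0  34  51  42  51  55  33  12  10  11  -1   0   0  -4  -4  -3  -4  -5  -3  -3  -5  -3  -5  -6]
 [ 29  13  12  -4 -20 -21  -7   0   0  -2  -3  -4  -5  -6  -5  -4  -3  -2  -2  -3  -2  -2  -4  -5  -3  -7  -4  -3  -3  -3]
 [-11 -13 -11 -10 -11  -9  -6  -2   0   0   0  -1  -3  -2  -1  -1  -1  -1  -3  -3  -2  -3  -4  -3  -2  -5  -3  -1  -1  -3]]
```

Run:
```python
from h import *
np.set_printoptions(linewidth=220)
s=cv2.imread('pics/side0.png')[:,:,::-1].astype(int);t=cv2.imread('pics/top0.png')[:,:,::-1].astype(int)
print('side G-R ptr r125-133 c286-300');print((s[125:133,286:300,1]-s[125:133,286:300,0]))
print('side R clip r123-130 c272-282');print(s[123:131,272:282,0])
print('top R ptr r132-142 c164-176');print(t[132:143,164:176,0])
print('top R clip r146-156 c156-168');print(t[146:157,156:168,0])
```

```text
side G-R ptr r125-133 c286-300
[[ 97  96  95  98  97  99  97  96  97  97  96  95  93  96]
 [ 97  95  96  96  95  98 100 100  98  97  95  96  96  97]
 [ 94  97  97  96 100  94  89  95 100  98  96  99  97  97]
 [ 99  98  99  99  95  51  18  50  96 100 100 101 101 100]
 [103 103 103 107 104  45  -5  26  94 102  94  87  87  87]
 [ 73  73  64  57  59  35   1  19  61  63  56  46  44  43]
 [ 14  14  -1  -7  -5  -3  -5  -5  -6  -5  -6  -7  -8  -8]
 [ -4  -4  -3  -3  -1   0   0  -1  -2  -3  -2  -3  -3  -4]]
side R clip r123-130 c272-282
[[ 43  41  42  42  38  39  43  42  41  43]
 [ 42  39  40  39  44  51  41  35  40  42]
 [ 41  40  38  47 118 137  79  41  42  42]
 [ 42  39  39  76 205 244 143  53  39  43]
 [ 41  43  37  77 199 253 186  70  35  43]
 [ 42  40  39  53 117 153 124  52  41  42]
 [ 42  39  40  44  54  64  63  41  37  41]
 [ 36  33  33  37  38  39  38  32  27  27]]
top R ptr r132-142 c164-176
[[ 70 107 117 119 118 127 186 221 221 209 211 221]
 [ 84 115 123 122 119 141 197 222 221 219 218 222]
 [ 89 122 121 120 120 158 207 221 221 215 213 221]
 [ 93 121 119 120 115 151 192 216 214 21
[... 259 characters left out ...]
1 220]
 [118 116 118 116 172 220 220 212 208 221 222 222]
 [117 120 118 123 184 221 221 212 206 220 222 221]]
top R clip r146-156 c156-168
[[ 40  41  43  37  40  63  98 116 120 118 118 174]
 [ 47  32  36  43  42  96 123 117 116 120 127 186]
 [ 38  41  35  40  41  96 122 116 115 118 140 195]
 [ 41  40  40  60  80  90  90  96 108 118 154 205]
 [ 37  36  38 114 176 196 191 155  86 103 159 212]
 [ 37  38  38  91 141 166 185 153  59  92 173 218]
 [ 42  41  43  51  65  86 110  93  42  99 185 222]
 [ 40  42  33  44  44  54  52  50  46 122 196 221]
 [ 44  34  40  47  62  68  51  47  50 140 209 221]
 [ 39  40  44  49  86 109 103 101 102 156 212 220]
 [ 41  41  37  61  95 116 118 119 116 173 218 219]]
```

Run:
```python
from h import *
for yaw in (-9.6,-10.4,-11):
    d=np.array([np.cos(np.radians(yaw)),np.sin(np.radians(yaw)),0])
    y=np.array([-d[1],d[0],0])
    v=[]
    for n,p,c in(('side',(292.05,128.1),(276.9,126.65)),('top',(169.8,136.7),(161.2,150.45))):
        q=plane(n,p,.042)-plane(n,c,.043); v.append((round(q@d,4),round(q@y,4)))
    print(yaw,v)
n=np.array([.6186,.2137,.042])
d=np.array([np.cos(np.radians(-10.4)),np.sin(np.radians(-10.4)),0])
print('tip from nest',(plane('side',(292.05,128.1),.042)-n)@d,(plane('top',(169.8,136.7),.042)-n)@d)
```

```text
-9.6 [(np.float64(0.0487), np.float64(-0.0109)), (np.float64(0.0474), np.float64(-0.018))]
-10.4 [(np.float64(0.0489), np.float64(-0.0102)), (np.float64(0.0476), np.float64(-0.0173))]
-11 [(np.float64(0.049), np.float64(-0.0097)), (np.float64(0.0478), np.float64(-0.0168))]
tip from nest -0.0028680811444064067 0.0003789132829736072
```

```bash
python3 -m jog '[[0,[0,-0.3,0],[0,0,0]],[0,[0,-0.5,0],[0,0,0]],[0,[0,-0.6,0],[0,0,0]],[0,[0,-0.6,0],[0,0,0]],[0,[0,-0.6,0],[0,0,0]],[0,[0,-0.6,0],[0,0,0]],[0,[0,-0.6,0],[0,0,0]],[0,[0,-0.5,0],[0,0,0]]]'
python3 -m jog '[[0,[0,-0.3,0],[0,0,0]],[0,[0,0,0],[0,0,0]],[0,[0,0,0],[0,0,0]],[0,[0,0,0],[0,0,0]],[0,[0,0,0],[0,0,0]]]'
python3 - <<'E'
from h import *
s=snap('side','side6.png');t=snap('top','top6.png')
def z(im,x0,y0,w,h,k): return cv2.resize(im[y0:y0+h,x0:x0+w,::-1],(w*k,h*k),interpolation=cv2.INTER_CUBIC)
cv2.imwrite('pics/crop8.png',np.hstack([z(s,245,105,70,60,6),z(t,150,115,55,60,6)]))
print(status.state()['tcp_pos'])
E
```

```text
time_s: 14.1
tcp_pos: [0.4737, 0.2405, 0.0626]
orientation: [179.7, -0.1, 79.5]
ft_force: [7.6, -1.4, 3.9]
width: 0.0117
gripper_force: 59.4
time_s: 14.6
tcp_pos: [0.4708, 0.241, 0.0625]
orientation: [179.7, -0.0, 79.5]
ft_force: [6.8, -2.8, 4.7]
width: 0.0113
gripper_force: 59.5
[0.47086582 0.24104532 0.06253435]
```

View pics/crop8.png

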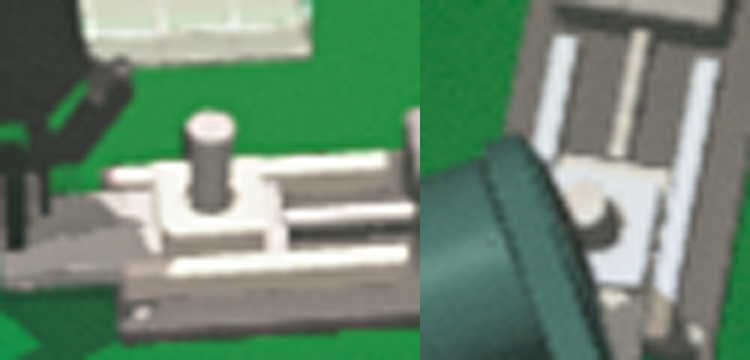

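Punch and slide came out together. The punch and the arm now hide the pointer and clip in both views, so I measure how far the slide has travelled by the punch's outline against the green, before and after.

Run:
```python
from h import *
d=np.array([np.cos(np.radians(-10.5)),np.sin(np.radians(-10.5)),0])
P={}
for f,c0 in(('side4',294.6),('side5',294.6),('side6',280)):
    s=cv2.imread(f'pics/{f}.png').astype(float); gr=s[:,:,1]-s[:,:,2]   # G-R
    c0=int(c0); L=[]
    sub=np.clip(1-gr[110:140,c0-8:c0+9]/105,0,1)
    # top of punch rows: first rows where coverage >2px
    cov=sub.sum(1); r=np.where(cov>5)[0][0]
    rows=slice(r,r+4); w=sub[rows]; u=(w*np.arange(c0-8,c0+9)).sum(1)/w.sum(1)
    topv=110+r-np.clip(cov[r-2:r]/7,0,1).sum()
    print(f,'row',110+r,u.round(2),w.sum(1).round(2),topv)
    P[f]=plane('side',(u[:3].mean(),topv+3),.095)
for a in('side4','side5'): print(a,(P['side6']-P[a]),(P['side6']-P[a])@d)
```

```text
side4 row 110 [291.01 291.02 291.1  291.11] [10.87 10.87 10.97 11.18] 110.0
side5 row 110 [291.03 291.01 291.1  291.12] [10.86 10.86 10.99 11.21] 110.0
side6 row 110 [280.02 279.99 280.   280.02] [16.38 16.87 16.76 16.86] 110.0
side4 [-0.03419528  0.00936204  0.        ] -0.035328776500115656
side5 [-0.03419694  0.0093625   0.        ] -0.03533049197981673
```

Run:
```python
from h import *
d=np.array([np.cos(np.radians(-10.5)),np.sin(np.radians(-10.5)),0])
P={}
for f,c0 in(('side4',294),('side5',294),('side6',280)):
    s=cv2.imread(f'pics/{f}.png').astype(float); gr=s[:,:,1]-s[:,:,2]
    x=np.arange(c0-6,c0+8); sub=np.clip(1-gr[119:130,c0-6:c0+8]/105,0,1)*(gr[119:130,c0-6:c0+8]<95)
    cov=sub.sum(1); u=(sub*x).sum(1)/np.maximum(cov,.01)
    col=np.clip(sub[:,4:9],0,1).mean(1); r=np.where(col>.85)[0][0]; topv=119+r-.5-col[:r].sum()
    print(f,u.round(2),cov.round(1),topv)
    i=slice(r+1,r+4); P[f]=plane('side',(u[i].mean(),topv+3),.095)
for a in('side4','side5'): print(a,(P['side6']-P[a]).round(4),((P['side6']-P[a])@d).round(4))
```

```text
side4 [  0.     0.     0.   294.4  294.3  294.37 294.43 294.35 294.22 294.09
 294.09] [0.  0.  0.  2.  6.4 8.  8.6 8.4 8.  7.8 7.7] 122.13428571428571
side5 [  0.     0.     0.   294.06 294.02 293.93 294.1  294.06 294.   293.85
 293.92] [0.  0.  0.  1.8 6.1 8.  8.5 8.2 8.1 7.8 7.8] 122.14952380952381
side6 [  0.     0.     0.   279.   279.53 279.62 279.57 279.43 279.27 279.17
 279.13] [0.  0.  0.  0.1 2.6 6.8 8.4 9.1 9.2 8.8 8.6] 123.00285714285714
side4 [-0.0463  0.0084  0.    ] -0.0471
side5 [-0.0452  0.0082  0.    ] -0.046
```

```bash
python3 -m jog '[[0,[0,-0.1,0],[0,0,0]],[0,[0,-0.08,0],[0,0,0]],[0,[0,0,0],[0,0,0]],[0,[0,0,0],[0,0,0]],[0,[0,0,0],[0,0,0]],[0,[0,0,0],[0,0,0]]]'
python3 - <<'E'
from h import *
s=snap('side','side7.png').astype(int);print(status.state()['tcp_pos'])
np.set_printoptions(linewidth=200)
print('G-R r123-131 c268-292');print((s[122:132,268:292,1]-s[122:132,268:292,0]))
print('R');print(s[122:132,268:292,0])
E
```

```text
time_s: 15.3
tcp_pos: [0.4692, 0.2413, 0.0625]
orientation: [179.7, -0.0, 79.5]
ft_force: [6.0, -2.3, 4.2]
width: 0.0113
gripper_force: 59.5
[0.46918245 0.24136487 0.06255779]
G-R r123-131 c268-292
[[101 100  98 101 101 101 102 103 104 106 101  94  97 106 104 101 100 100 101 102 100  99 101 100]
 [100  99  98 103 101  99 103 103  98  71  49  44  51  67  85 105 104 103 101 100 100  99 103 101]
 [103 100 102 101 100 102 103  99  53  10 -12 -12 -11  -2  27  83 106 103 101 101  99 103  99 101]
 [104 100  99 100 101 103 106  73  15 -11 -10  -9 -10 -11   4  51  98 104 103 102 100  99 102 102]
 [101 100 101 101 101 104  87  23 -10 -10  -6  -6  -7  -9  -8  33  91 102 100  99 102 102 101 100]
 [103  99 102  99 102 104  87  20 -14 -10  -7  -7  -7 -10  -9  36  99 105 101 100  99 101 101 102]
 [ 99 101 102 101 101 103  92  31  -9  -8  -8  -7  -9 -11  -2  51 102 106 104 100 101 102 100 103]
 [106 104 104 103 105 104  94  34  -5  -6  -4  -4  -4  -6   5  56 108 110 106 107 106 107 108 109]
 [106 109 106 111 111 114  99  36  -5  -6  -4  -2  -5  -4   7  54  85  77  75  81  91  88  81  78]
 [102  96  
[... 381 characters left out ...]
3  42]
 [ 39  42  43  42  40  41  34  79 185 245 244 241 242 245 217 118  44  38  40  41  45  45  42  41]
 [ 41  43  42  41  43  40  47 115 214 247 240 239 240 245 233 141  52  41  44  44  41  42  42  43]
 [ 40  43  39  44  42  40  42  93 178 236 243 244 244 244 209 106  42  37  42  43  44  42  42  41]
 [ 44  42  40  42  42  40  38  70 120 156 183 200 190 172 138  74  38  37  40  43  42  40  43  40]
 [ 34  38  38  40  37  39  38  66 102 115 124 137 131 120 106  66  32  29  33  30  33  33  32  29]
 [ 34  32  32  28  26  25  28  65 103 115 117 121 123 117 104  72  60  72  72  63  50  53  60  65]
 [ 34  42  60  84  95  96  95  90  99 116 122 124 124 119 127 150 193 222 223 198 167 175 192 207]]
```

Run:
```python
from h import *
d=np.array([np.cos(np.radians(-10.4)),np.sin(np.radians(-10.4)),0]);y=np.array([-d[1],d[0],0])
n=np.array([.6195,.214,0])
f=lambda o,s:proj('side',n+o-s*d)
for nm,o in(('ptr',46*y/1000+[0,0,.042]),('ptop',np.array([0,0,.09])),('pbody',np.array([0,0,.075]))):
    print(nm,f(o,0).round(2),[(s,(f(o,0)-f(o,s))[0].round(2)) for s in(.046,.047,.048,.049)])
c=n+.065*y+[0,0,.043]
print('clip if 48:',proj('side',c-.048*d)-f(46*y/1000+[0,0,.042],0), 'y shift effect per 65-46mm', (proj('side',c)-f(46*y/1000+[0,0,.043],0)))
```

```text
ptr [293.13 127.79] [(0.046, np.float64(13.96)), (0.047, np.float64(14.27)), (0.048, np.float64(14.57)), (0.049, np.float64(14.88))]
ptop [295.48 125.81] [(0.046, np.float64(14.57)), (0.047, np.float64(14.88)), (0.048, np.float64(15.2)), (0.049, np.float64(15.52))]
pbody [295.27 129.43] [(0.046, np.float64(14.46)), (0.047, np.float64(14.78)), (0.048, np.float64(15.09)), (0.049, np.float64(15.41))]
clip if 48: [-15.13180261  -3.21270362] y shift effect per 65-46mm [-0.67720129 -3.79317851]
```

The slide is out about 48.2 mm, against an estimated need of 48.4 mm; the grip is steady at 59 N and the punch upright. I hand the job in while holding.

```bash
python3 -c "
from h import *
print(bot.close_job())"
```

```text
the job is handed in; nothing more can be done
None
```

I handed the job in with the punch standing upright in the nest and the gripper holding the slide about 48 mm out. That should put the pointer level with the clip line to about 1 mm, but I worked it out from measurements because the punch and arm hid both marks at the end.

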